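Fetch the freewheel cog from behind the chainring

ROBOT

A 6-joint arm with a two-finger parallel gripper is mounted at the origin on the work surface. World frame = base frame: x ahead of the robot, y to its left, z up, the work surface at z = 0. Lengths are in mm, angles in rad, forces in N, time in s.
With the tool pointing down it reaches from about 350 to 975 mm from the base axis. Payload 7.1 kg.
Tool frame: the origin (TCP) lies at the very end of the fingers, on their centre line; the grasp point (between the pads) lies 19 mm behind it; z points along the fingers, y is the line along which they close (so a half turn about z gives the same grasp; the last joint's range is limited). The gripper opens to 88 mm and grips with 3 to 60 N. Pads are 20 mm wide; open, the fingers measure 115 mm over their backs; the gripper's body (75 mm by 178 mm) begins 61 mm behind the grasp point.
Start: joints at [-1.126, 0.423, 1.63, -0, 1.089, -0.019], TCP at [279.608, -558.949, 222.675] pointing down, gripper open.
Joint ranges: [-3, 3], [-0.9, 2.11], [0.09, 2.58], [-1.31, 4.45], [0.11, 2.69], [-2.54, 2.54]. Speed limits (rad/s): [2.39, 2.39, 3.01, 3.14, 3.14, 3.14].

INTERFACE

Orientations are given as a rotation vector (axis times angle).
In Python, from workcell import ctrl, optics gives the robot as it stands.
- The arm moves only by the shell command python3 -m jog 'ROWS'. ROWS is JSON, a list of rows, each a list of 7 numbers: the shift along the tool's x, y, z in units of 40 mm (1.0 is 40 mm), then the turn, a rotation vector about the tool's x, y, z in units of 6 degrees (1.0 is 6 degrees), then the opening, from 0 (shut) to 1 (fully open). A call has 1 to 20 rows; each row shifts and turns the commanded pose from where the row before left it, along the tool's axes as they then stand; what a row does not reach is not made up. A row lasts 1/10 s, in which the tool goes at most 50 mm and 8.59 degrees, less where a joint would pass 70% of its speed; a pose out of reach is approached as far as the arm can. A call is refused whole if a number of a shift passes 1 or a number of a turn 1, either way. A call with a gripper value outside its range is refused whole. The fingers move at their own pace and stop on an object; the grip force is fixed at half the most. Time passes only in rows, so rows that do not move let the fingers close. It gives the time, the measured TCP pose, the force, the opening and the grip force at its end, in the units of the state.
- ctrl.get_obs(): the state, without advancing time (a new reading comes with each control period).
- optics.get_image(name): name is "side" or "top" or "wrist"; returns the picture (400x640x3 uint8, red, green, blue); there is no depth.
- optics.camera_model(name): a dict with "fov_y" (degrees; the focal length in pixels is half the picture's height over the tangent of half this angle, whatever the lens; pixels are square), "cx", "cy" (the principal point, pixels), "view" (4x4, takes a point from world to camera coordinates); the wrist camera has in their place "hand_eye" (4x4, takes a point from camera to tool coordinates, whose origin is the TCP and whose axes are the flange's). Camera axes: x right, y up, looking along -z (the intrinsics and any distortion apply to the point x, -y, -z); pixel columns grow to the right and rows downward; lengths in mm; the calibration is good to about 2 mm. A picture is of the moment at which its call begins: read the wrist's pose just before it. camera_model takes no time and is no camera call.
- ctrl.close_job(): hands the job in; it is judged then, once.
Trained networks look in the newest picture that a camera, given by its name, has taken for a name from the list of things; names that differ only in an ending like _2 or _b are one class to them, and where a whole thing is asked for, a point or a joint stands for the part that bears it (a point fixed in the world has none). Each returns a list of dicts, best first, with "conf" (0 to 1); they miss things now and then, are a little off and sometimes report something else, mostly with a low value. They report only what shows in the picture. A call takes as long as a camera call. They do not tell look-alikes from the thing itself.
- optics.masks_of(target, camera): "pixels" (400x640 bool, what is visible of it) and "extent" ([centre column, centre row, width, height] in pixels, round what is visible of it).
The state is a dict: "t": time; "qpos": joint angles; "qvel": joint speeds; "joint_torque": joint torques, N m; "ee_pos": TCP position; "orientation": TCP orientation; "ft_force": force on the tool from outside, world axes, zero at the start; "moment": the same for the moment, N m; "width": finger opening in mm; "grasp_force": force on a finger pad.
Only numpy, scipy, OpenCV 4.12 (cv2) and the standard library are available. Lean on these libraries where they do the work, as an engineer would, in place of code of your own. Each camera call takes 0.05 s, during which the arm holds its last target. There are 200 camera calls.

TASK

The small black freewheel cog hangs on a hook stand behind a big aluminium chainring. Take the chainring off and hang it on the empty hook stand; only then lift the cog off its hook and stand it on edge in the open bench vise, resting on the bed between the jaws and about midway along them, ready to be clamped. Neither part may touch down on the counter on the way, and leave everything else where it is.

Things in the scene. Friction and masses are not known exactly. Their poses are not given: they have to be found in the camera images.
- cog: Black steel freewheel cog, about 0.24 kg: ring 68 mm outside, 34 mm bore, 12 mm thick, with a 5 mm thick toothed rim to 80 mm (tooth tips 87). Origin at centre, x along the bore. Hangs on stand_job's bar nearer the post, centre 17 mm below the bar's top side; 28 mm or more free to the post, 30 to the chainring. Can be pinched from above across its thickness: 23 mm of metal above the bar.
- chainring: Aluminium chainring, about 0.2 kg: flat toothed ring 132 mm outside (tooth tips 141), 84 mm opening, 8 mm thick (bolt heads and teeth are mere looks). Origin at centre, x along its axis. Hangs on stand_job before the cog, nearer the tip; hung, its centre is 42 mm below the bar's top side. Can be pinched from above across its thickness: 24 mm of metal above the bar.
- stand_job: One of 3 like fixed hook stands: base 110x120x12 mm, 16 mm post 235 mm high; a level round bar 8 mm thick runs from it to the stand's -x, top side 224 mm above the counter, ending 135 mm from the post axis in an upright tip 8 mm thick that rises 10 mm above the bar's top side. Origin at the foot of the post axis, z up. This one carries the cog and, in front of it, the chainring.
- stand_free: One of 3 like fixed hook stands: base 110x120x12 mm, 16 mm post 235 mm high; a level round bar 8 mm thick runs from it to the stand's -x, top side 224 mm above the counter, ending 135 mm from the post axis in an upright tip 8 mm thick that rises 10 mm above the bar's top side. Origin at the foot of the post axis, z up. This one is empty: the chainring goes here.
- stand_other: One of 3 like fixed hook stands: base 110x120x12 mm, 16 mm post 235 mm high; a level round bar 8 mm thick runs from it to the stand's -x, top side 224 mm above the counter, ending 135 mm from the post axis in an upright tip 8 mm thick that rises 10 mm above the bar's top side. Origin at the foot of the post axis, z up. This one carries the smooth brake disc, which stays.
- vise: Fixed grey bench vise, open: two steel-faced jaws 90 mm long (vise's y), 20 mm gap between them (its x). Bed at the bottom of the gap 66 mm above the counter, 50 mm long in y; jaw tops 100 mm up. It spans -100 to +95 mm in x (screw and bar handle at -x) and 120 mm in y. Origin on the counter under mid-gap, z up.
- vise_bed (a point): Middle of the vise's bed, in the middle of the gap between the jaws, 66 mm above the counter; axes as the vise. A cog standing here has its centre 40 mm above this point and its x axis along the vise's x (either way round), its body then has 4 mm play to each jaw.
- rotor: Bystander: smooth steel brake disc without teeth, flat ring 112 mm outside, 60 mm inside, 8 mm thick, hanging alone on stand_other. Origin at its centre, x along its axis.
- crank_arm: Bystander: worn aluminium crank arm lying flat, 190 mm long along its x, up to 38 mm wide, 22 mm high. Origin under its centre.
- tire_lever: Bystander: yellow plastic tire lever lying flat, about 130 mm long along its x, 22 mm wide, 7 mm high. Origin under its centre.
- pedal: Bystander: black pedal lying flat, 90 mm along x, 82 mm along y plus a 35 mm axle towards -y, 24 mm high. Origin under its centre.
- grease_tub: Bystander: white plastic tub, 76 mm across, 75 mm high. Origin under its centre.
- oil_bottle: Bystander: grey plastic bottle, 52 mm across, 140 mm high, standing. Origin under its centre.
- nut_tray: Bystander: small open steel tray 120 x 90 mm, 30 mm high, with nuts. Origin under its centre.
Mind the look-alikes: they are no part of the job. What is meant by the cog is not orange, and is the smaller of those in its own colour.

How it is judged:
By the outcome, as a careful person would: the job done as asked, in the order asked, and still so for the second after the job is handed in, with the robot touching nothing.
It also fails if it takes over 64 s, if anything falls off the work surface, if the arm or the gripper's body presses on something with over 40 N, if the wrist force passes 120 N, or if a joint passes its speed limit or range.

## Working session

There is one attempt and no reset: what is moved stays moved. The work goes in short steps, Python scripts to look and compute and a shell command to move; the robot and the scene stay as the last step left them, time stands still between calls to the robot, and variables do not carry over. Pictures are saved under pics/ and viewed, at most 10 in all, crops included, and the job is handed in when it is done.

```bash
ls; mkdir -p pics
python3 - <<'E'
from workcell import ctrl, optics
import cv2
for n in ("top","side"):
    im=optics.get_image(n); cv2.imwrite(f"pics/{n}0.png",im[:,:,::-1])
    print(n,optics.camera_model(n))
print(optics.camera_model("wrist"))
print(ctrl.get_obs())
E
```

```text
pics
top {'fov_y': 52.068405172012326, 'cx': 315.1446137373663, 'cy': 201.92119890917, 'view': array([[-4.49457533e-03, -9.99988998e-01, -1.34230593e-03,
         4.79850096e+01],
       [ 9.78499980e-01, -4.67476863e-03,  2.06193926e-01,
        -5.91714872e+02],
       [-2.06197933e-01, -3.86692189e-04,  9.78510226e-01,
        -1.12663764e+03],
       [ 0.00000000e+00,  0.00000000e+00,  0.00000000e+00,
         1.00000000e+00]])}
side {'fov_y': 56.42159547307707, 'cx': 317.6856332101772, 'cy': 193.98731464719856, 'view': array([[-6.96100716e-01, -7.17741857e-01,  1.70417245e-02,
         4.21437182e+02],
       [ 3.85969889e-01, -3.54106490e-01,  8.51842614e-01,
        -3.26371931e+02],
       [-6.05368514e-01,  5.99545846e-01,  5.23520526e-01,
        -9.28900670e+02],
       [ 0.00000000e+00,  0.00000000e+00,  0.00000000e+00,
         1.00000000e+00]])}
{'fov_y': 66.73148320212907, 'cx': 315.7772733087619, 'cy': 198.05728559718614, 'hand_eye': array([[-2.69897494e-04,  9.64643288e-01,  2.63558824e-01,
         7.33470836e+01],
       [ 9.99999893e-01,  1.61510383e-04,  4.329111
[... 183 characters left out ...]
    1.00000000e+00]])}
{'t': 0.1, 'qpos': array([-1.12600792e+00,  4.23736771e-01,  1.63059689e+00,  2.48428583e-05,
        1.08863800e+00, -1.89781520e-02]), 'qvel': array([ 0.00122264, -0.00190224, -0.00324454,  0.00241189, -0.0003895 ,
       -0.00227153]), 'joint_torque': array([-9.40125051e-05, -5.45611238e+01, -2.74323821e+01,  6.45422889e-02,
        1.88067835e-02, -6.26766837e-05]), 'ee_pos': array([ 279.39870666, -558.50656947,  222.00326652]), 'orientation': array([-3.05619676e+00, -7.21643472e-01,  4.23742565e-04]), 'ft_force': array([ 0.38415149, -0.57869299,  0.17073261]), 'moment': array([-0.04507494,  0.04538508,  0.00486308]), 'grasp_force': 0.0, 'width': 87.98714006865681}
```

View pics/top0.png

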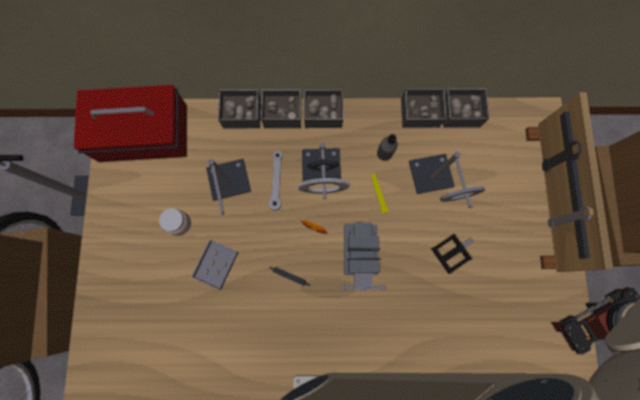

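View pics/side0.png

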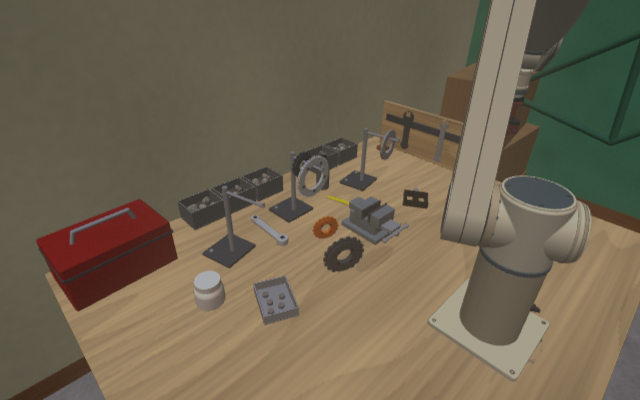

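The top picture shows stand_job with chainring at (322,170), stand_free at (228,180), stand_other with its disc at (440,180), and the vise at (362,255). Cog candidates are:
- black behind the chainring, top (322,152) / side (300,160)
- big black standing on the counter, top (290,276) / side (343,254)
- orange, top (314,227) / side (325,227)

The one behind the chainring is the smaller black one, so it fits the description. I'll check it in a crop.

```bash
cat > h.py <<'E'
import numpy as np, cv2
from scipy.spatial.transform import Rotation as R
from workcell import ctrl, optics
def cam(n,obs=None):
    m=optics.camera_model(n); f=200/np.tan(np.radians(m["fov_y"]/2))
    if n=="wrist":
        T=np.eye(4);T[:3,:3]=R.from_rotvec(obs["orientation"]).as_matrix();T[:3,3]=obs["ee_pos"]
        V=np.linalg.inv(T@m["hand_eye"])
    else: V=m["view"]
    return f,m["cx"],m["cy"],V
def proj(c,P):
    f,cx,cy,V=c; p=np.atleast_2d(P)@V[:3,:3].T+V[:3,3]
    return np.c_[cx+f*p[:,0]/-p[:,2], cy-f*p[:,1]/-p[:,2]]
def unproj(c,uv,z):
    f,cx,cy,V=c; d=np.array([(uv[0]-cx)/f,-(uv[1]-cy)/f,-1])
    d=V[:3,:3].T@d; o=-V[:3,:3].T@V[:3,3]
    return o+d*(z-o[2])/d[2]
E
python3 - <<'E'
from h import *
top=optics.get_image("top"); side=optics.get_image("side")
for n in ("top","side"):
    for t in ("cog","chainring","stand_job","vise","rotor"):
        print(n,t,[(round(d["conf"],2),np.round(d["extent"]).astype(int).tolist()) for d in optics.masks_of(t,n)][:4])
a=cv2.resize(top[130:310,195:495],None,fx=2.6,fy=2.6,interpolation=3)
cv2.imwrite("pics/top1.png",a[:,:,::-1])
a=cv2.resize(side[130:280,200:400],None,fx=4,fy=4,interpolation=3)
cv2.imwrite("pics/side1.png",a[:,:,::-1])
E
```

```text
top cog [(0.7, [292, 276, 36, 20]), (0.52, [321, 164, 26, 13]), (0.46, [314, 226, 23, 18])]
top chainring [(0.74, [325, 187, 50, 13])]
top stand_job [(0.76, [322, 170, 43, 56]), (0.35, [364, 256, 50, 67])]
top vise [(0.91, [365, 254, 44, 69])]
top rotor []
side cog [(0.95, [344, 252, 41, 34]), (0.93, [324, 227, 28, 22]), (0.48, [302, 163, 19, 22])]
side chainring [(0.9, [314, 177, 30, 42])]
side stand_job [(0.59, [323, 173, 12, 37]), (0.57, [296, 188, 56, 70])]
side vise []
side rotor [(0.76, [390, 147, 15, 27]), (0.19, [297, 187, 58, 68])]
```

View pics/top1.png

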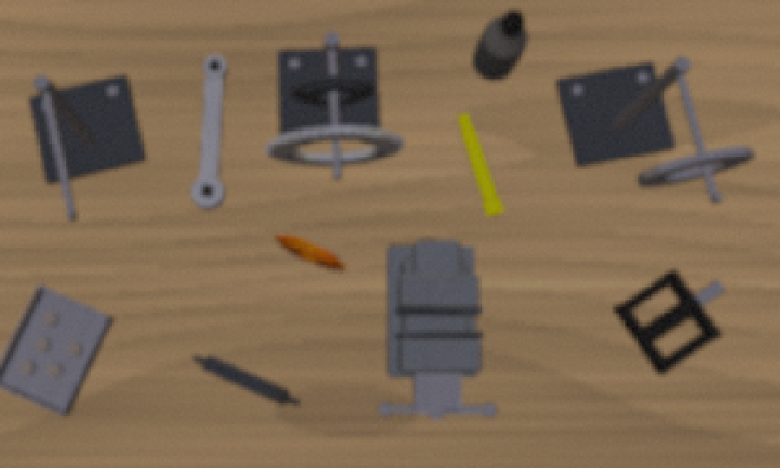

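View pics/side1.png

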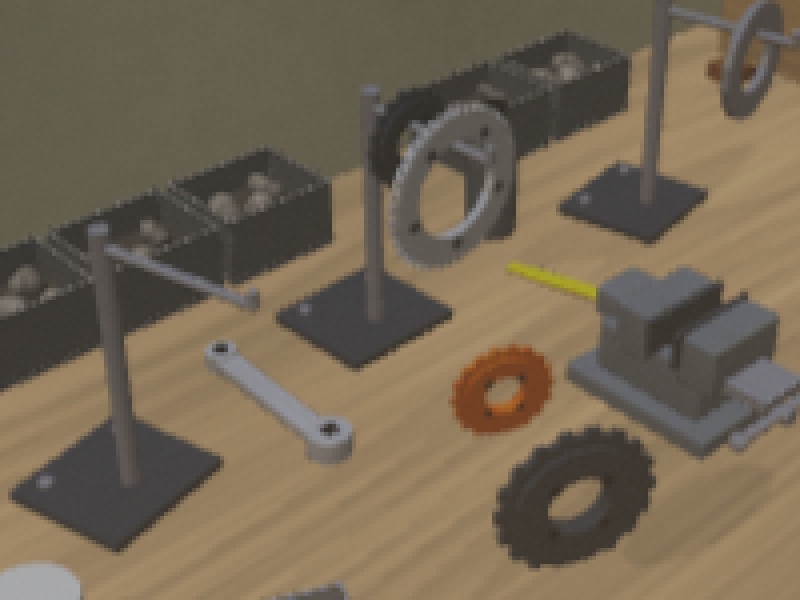

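Run:
```python
from h import *
c=cam("top")
def w(u,v,z): return unproj(c,(195+(u-.5)/2.6,130+(v-.5)/2.6),z)
def st(n,p,t):
    P=w(*p,235);T=w(*t,234);d=P-T
    print(n,"post",P[:2].round(1),"tip",T[:2].round(1),"len",np.hypot(*d[:2]).round(1),"yaw",np.degrees(np.arctan2(d[1],d[0])).round(2))
st("job",(332,40),(337,176)); st("free",(41,82),(72,217)); st("other",(682,65),(715,197))
a,b=w(268,149,182),w(402,146,182);print("ring",a,b)
a,b=w(294,92,207),w(371,92,207);print("cog",a,b)
for p in [(398,310),(481,307),(398,336),(481,335)]: print("vise",w(*p,100).round(1))
# side consistency of stand tops
s=cam("side")
print(unproj(s,(200+370/4,130+90/4),235),unproj(s,(200+98/4,130+228/4),235), unproj(s,(200+253/4,130+293/4),234))
```

```text
job post [702.8  25.8] tip [566.7  22.1] len 136.1 yaw 1.54
free post [661.3 308.6] tip [528.2 273.1] len 137.8 yaw 14.92
other post [ 675.5 -314.5] tip [ 544.6 -336.2] len 132.7 yaw 9.41
ring [606.47267757  90.27515436 182.        ] [608.93704798 -44.92008909 182.        ]
cog [658.56799812  63.54161223 207.        ] [658.19194043 -13.11616433 207.        ]
vise [451.5 -43.9 100. ]
vise [ 454.2 -131.5  100. ]
vise [424.3 -43.3 100. ]
vise [ 424.9 -130.4  100. ]
[701.56724433  26.6530316  235.        ] [659.4502677  308.43795365 235.        ] [523.78152528 279.22665925 234.        ]
```

The side crop confirms the choice: the hung black cog at crop (410,135) is smaller than the black one on the counter at (575,495), and the third one is orange. Next I'll move above stand_job for close views.

```bash
cat >> h.py <<'E'
def want(x,y,z,yaw):  # tool pointing down, tool x at world angle yaw+90 (deg): closing axis along yaw
    o=ctrl.get_obs(); M=R.from_rotvec(o["orientation"]); a=np.radians(yaw)
    X=np.array([-np.sin(a),np.cos(a),0]);Z=np.array([0,0,-1.]);Y=np.cross(Z,X)
    G=R.from_matrix(np.c_[X,Y,Z]); d=np.array([x,y,z])-o["ee_pos"]
    print("t",round(o["t"],2),"pos",o["ee_pos"].round(1),"world d",d.round(1),"| shift units now",(M.inv().apply(d)/40).round(2),
     "after turn",(G.inv().apply(d)/40).round(2),"| turn units",(np.degrees((M.inv()*G).as_rotvec())/6).round(2),"w",round(o["width"],1),"g",round(o["grasp_force"],1))
E
python3 -m jog '[[0,0,-1,0,0,0,1],[0,0,-1,0,0,0,1],[0,0,-1,0,0,0,1],[0.96,-0.68,0,0,0,0,1],[0.96,-0.68,0,0,0,0,1],[0.96,-0.68,0,0,0,0,1],[0.96,-0.68,0,0,0,0,1],[0.96,-0.68,0,0,0,0,1],[0.96,-0.68,0,0,0,0,1],[0.96,-0.68,0,0,0,0,1],[0.96,-0.68,0,0,0,0,1],[0.96,-0.68,0,0,0,0,1],[0.96,-0.68,0,0,0,0,1],[0.96,-0.68,0,0,0,0,1],[0.96,-0.68,0,0,0,0,1],[0.96,-0.68,0,0,0,0,1],[0.96,-0.68,0,0,0,0,1]]'
python3 -m jog '[[0,0,0,0,0,-0.98,1],[0,0,0,0,0,-0.98,1],[0,0,0,0,0,-0.98,1],[0,0,0,0,0,-0.98,1],[0,0,0,0,0,-0.98,1],[0,0,0,0,0,-0.98,1],[0,0,0,0,0,-0.98,1],[0,0,0,0,0,-0.98,1],[0,0,0,0,0,-0.98,1],[0,0,0,0,0,-0.98,1],[0,0,0,0,0,-0.98,1],[0,0,0,0,0,0,0.4],[0,0,0,0,0,0,0.4],[0,0,0,0,0,0,0.4]]'
python3 -c "
from h import *
want(607,23,340,1.5)
o=ctrl.get_obs();im=optics.get_image('wrist');np.save('w1.npy',im);np.save('w1o.npy',o,allow_pickle=True)
cv2.imwrite('pics/w1.png',im[:,:,::-1])
c=cam('wrist',o);print(proj(c,[[702.8,25.8,235],[566.7,22.1,234],[607,90,182],[607,-45,182]]))"
```

```text
t: 2.4
ee_pos: [590.7, 24.1, 342.9]
orientation: [3.057, 0.722, 0.001]
ft_force: [-0.8, -0.1, -0.0]
width: 88.1
grasp_force: 0.0
t: 3.8
ee_pos: [590.0, 22.1, 342.7]
orientation: [2.199, 2.243, 0.0]
ft_force: [0.3, 0.0, 0.5]
width: 67.3
grasp_force: 0.0
t 3.8 pos [590.   22.1 342.7] world d [17.   0.9 -2.7] | shift units now [0.01 0.42 0.07] after turn [0.01 0.42 0.07] | turn units [ 0.   -0.   -0.06] w 67.3 g 0.0
[[437.67289395 196.14368982]
 [289.51506554 196.96075205]
 [332.67195371 120.86591188]
 [328.64083867 242.34177577]]
```

View pics/w1.png

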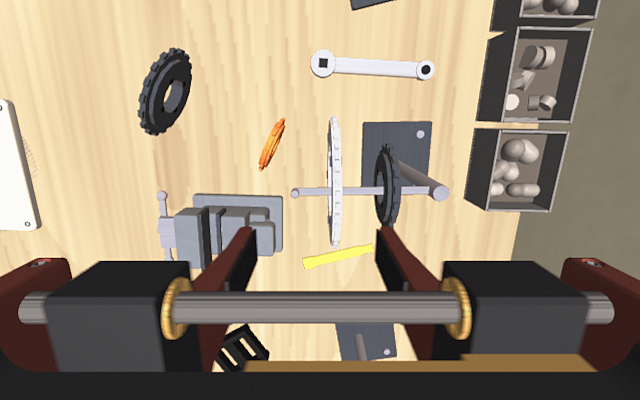

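The wrist picture shows the post top at (440,193), the bar tip at (295,193), the chainring edge-on near column 335 and the cog near column 386. All are a few pixels from the predictions, so I'll refine with a crop.

Run:
```python
import numpy as np,cv2
im=np.load('w1.npy'); a=cv2.resize(im[110:255,280:460],None,fx=4,fy=4,interpolation=3)
cv2.imwrite("pics/w1c.png",a[:,:,::-1])
```

```text
(no output)
```

View pics/w1c.png

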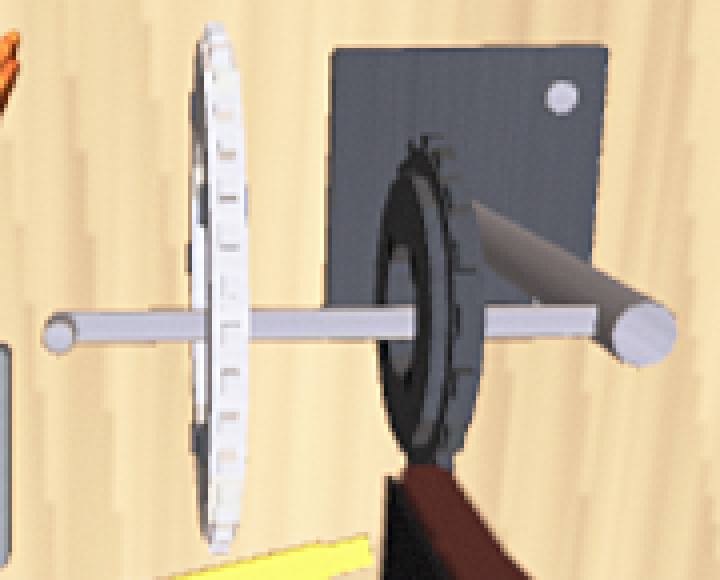

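Run:
```python
from h import *
o=np.load('w1o.npy',allow_pickle=True).item(); c=cam('wrist',o)
def w(u,v,z): return unproj(c,(280+(u-1.5)/4,110+(v-1.5)/4),z).round(1)
print("post",w(644,332,235),"tip",w(60,334,234)); print("ring top",w(228,325,251)); print("ring ends",w(215,28,182),w(218,548,182))
print("cog",w(449,320,244),"front",w(415,320,241),"back",w(483,320,247))
want(612,27,270,1.5)
```

```text
post [705.1  29.2 235. ] tip [571.4  25.8 234. ]
ring top [608.6  32.9 251. ]
ring ends [607.6  94.2 182. ] [613.5 -50.2 182. ]
cog [657.9  33.3 244. ] front [651.1  32.4 241. ] back [664.5  34.1 247. ]
t 3.85 pos [590.1  22.1 342.7] world d [ 21.9   4.9 -72.7] | shift units now [0.11 0.55 1.82] after turn [0.11 0.55 1.82] | turn units [ 0.   -0.   -0.06] w 63.5 g 0.0
```

```bash
python3 -m jog '[[0,0,0,0,0,0,0.34],[0,0,0,0,0,0,0.34],[0,0,0,0,0,0,0.34],[0,0,0,0,0,0,0.34],[0.1,0.48,0.4,0,0,-0.06,0.34],[0,0,0.7,0,0,0,0.34],[0,0,0.7,0,0,0,0.34],[0,0,0,0,0,0,0.34],[0,0,0,0,0,0,0.34]]'
python3 -c "
from h import *
want(609,26,228,1.5)
o=ctrl.get_obs();im=optics.get_image('wrist')
a=cv2.resize(im[60:320,180:470],None,fx=2.2,fy=2.2,interpolation=3)
cv2.imwrite('pics/w2.png',a[:,:,::-1])"
```

```text
t: 4.75
ee_pos: [609.2, 26.5, 270.9]
orientation: [-2.19, -2.252, 0.001]
ft_force: [-0.0, -0.6, 1.0]
width: 29.5
grasp_force: 0.0
t 4.75 pos [609.2  26.5 270.9] world d [ -0.2  -0.5 -42.9] | shift units now [-0.01 -0.01  1.07] after turn [-0.01 -0.01  1.07] | turn units [-0.01 -0.    0.02] w 29.5 g 0.0
```

View pics/w2.png

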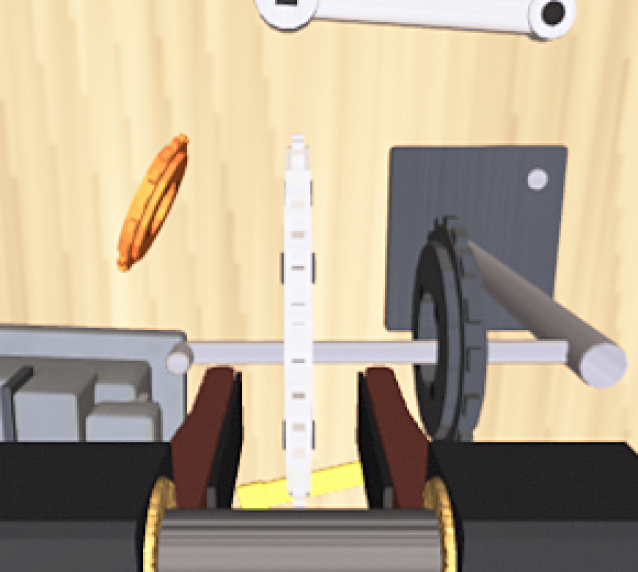

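The ring lies at crop column 298, midway between the fingertips at 240 and 360. I'll go down, grip and lift.

```bash
python3 -m jog '[[0,0,0.4,0,0,0,0.34],[0,0,0.4,0,0,0,0.34],[0,0,0.27,0,0,0,0.34],[0,0,0,0,0,0,0.34],[0,0,0,0,0,0,0],[0,0,0,0,0,0,0],[0,0,0,0,0,0,0],[0,0,0,0,0,0,0],[0,0,0,0,0,0,0]]'
python3 -m jog '[[0,0,-0.1,0,0,0,0],[0,0,-0.25,0,0,0,0],[0,0,-0.3,0,0,0,0],[0,0,0,0,0,0,0],[0,0,0,0,0,0,0]]'
```

```text
t: 5.7
ee_pos: [609.6, 26.6, 228.6]
orientation: [2.189, 2.252, 0.001]
ft_force: [-0.9, 0.7, 4.9]
width: 7.7
grasp_force: 30.0
t: 6.2
ee_pos: [609.4, 26.6, 254.5]
orientation: [2.189, 2.252, 0.001]
ft_force: [0.5, 0.7, -1.1]
width: 7.9
grasp_force: 30.0
```

```bash
python3 -m jog '[[0,-0.2,-0.1,0,0,0,0],[0,-0.4,0,0,0,0,0],[0,-0.5,0,0,0,0,0],[0,-0.5,0,0,0,0,0],[0,-0.5,0,0,0,0,0],[0,-0.4,0,0,0,0,0],[0,-0.2,0,0,0,0,0],[0,0,0,0,0,0,0],[0,0,0,0,0,0,0]]'
python3 - <<'E'
from h import *
o=ctrl.get_obs()
im=optics.get_image('wrist');np.save('w3.npy',im);np.save('w3o.npy',o,allow_pickle=True)
cv2.imwrite('pics/w3.png',im[:,:,::-1])
want(470,258,262,14.9)
E
```

```text
t: 7.1
ee_pos: [501.7, 23.5, 258.1]
orientation: [2.19, 2.252, 0.001]
ft_force: [-0.4, 1.0, -2.3]
width: 7.7
grasp_force: 30.0
t 7.15 pos [501.9  23.5 258.1] world d [-31.9 234.5   3.9] | shift units now [ 5.88 -0.63 -0.1 ] after turn [ 5.87  0.74 -0.1 ] | turn units [ 0.01  0.   -2.21] w 8.0 g 30.0
```

View pics/w3.png

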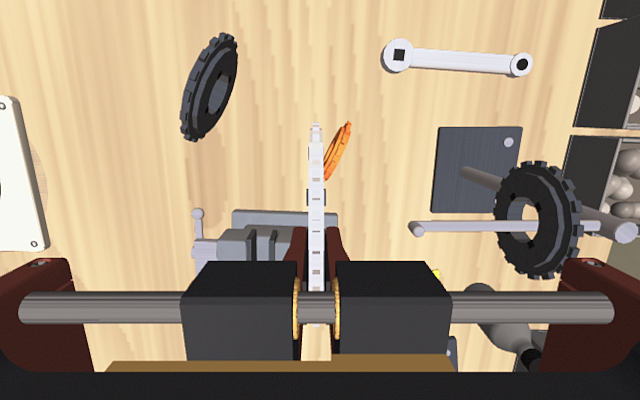

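The chainring is off, held at column 316 between the fingers, and the cog still hangs at (538,220). I'll carry the ring to stand_free.

```bash
python3 -m jog '[[0.3,-0.1,-0.3,0,0,0,0],[0.7,-0.1,-0.3,0,0,0,0],[0.9,-0.1,0,0,0,0,0],[0.95,-0.1,0,0,0,0,0],[0.95,-0.1,0,0,0,0,0],[0.95,-0.1,0,0,0,-0.5,0],[0.7,0,0,0,0,-0.7,0],[0.4,0,0,0,0,-0.7,0],[0.1,0,0,0,0,-0.3,0],[0,0,0,0,0,0,0],[0,0,0,0,0,0,0]]'
python3 - <<'E'
from h import *
o=ctrl.get_obs()
im=optics.get_image('wrist');np.save('w4.npy',im);np.save('w4o.npy',o,allow_pickle=True)
cv2.imwrite('pics/w4.png',im[:,:,::-1])
want(470,258,262,14.9)
print(proj(cam('wrist',o),[[661.3,308.6,235],[528.2,273.1,234]]))
E
```

```text
t: 8.25
ee_pos: [466.3, 259.9, 282.1]
orientation: [1.918, 2.488, -0.0]
ft_force: [0.1, -0.3, -1.5]
width: 7.6
grasp_force: 30.0
t 8.3 pos [466.4 259.7 282. ] world d [  3.6  -1.7 -20. ] | shift units now [-0.06  0.08  0.5 ] after turn [-0.06  0.08  0.5 ] | turn units [-0.    0.   -0.03] w 7.9 g 30.0
[[589.94675318 222.42741227]
 [400.55431281 222.68314661]]
```

View pics/w4.png

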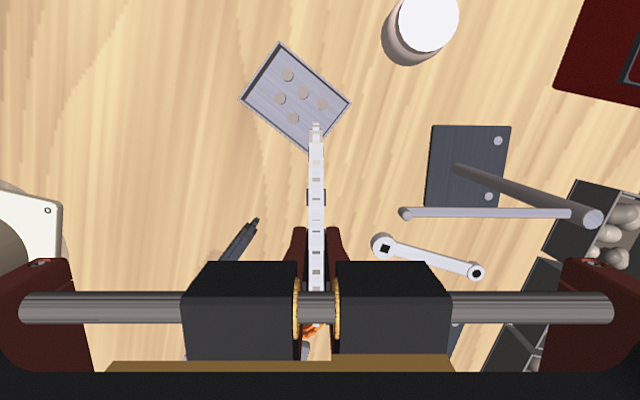

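The picture shows stand_free's post top at about (593,219) and its tip at (405,214); the ring is held at column 316.

Run:
```python
from h import *
o=np.load('w4o.npy',allow_pickle=True).item(); c=cam('wrist',o)
P=unproj(c,(593,219),235);T=unproj(c,(405,214),234);d=P-T;u=d[:2]/np.hypot(*d[:2])
yaw=np.degrees(np.arctan2(u[1],u[0]));print(P,T,np.hypot(*d[:2]),yaw)
# held ring axis check: ring top line
A,B=unproj(c,(316,135),235),unproj(c,(316.5,260),285);print(A,B)
for s in (40,-60): 
    q=T[:2]+u*(-s) ; print(s,q.round(1)); want(*q,258,yaw)
```

```text
[662.16813428 311.5569081  235.        ] [529.15004697 280.26496778 234.        ] 136.6491751997789 13.237894253406546
[452.27551746 318.37279052 235.        ] [469.59727714 253.36265145 285.        ]
40 [490.2 271.1]
t 8.3 pos [466.4 259.7 282. ] world d [ 23.8  11.4 -24. ] | shift units now [0.12 0.65 0.6 ] after turn [0.14 0.65 0.6 ] | turn units [-0.    0.    0.24] w 7.9 g 30.0
-60 [587.6 294. ]
t 8.3 pos [466.4 259.7 282. ] world d [121.2  34.3 -24. ] | shift units now [0.06 3.15 0.6 ] after turn [0.14 3.15 0.6 ] | turn units [-0.    0.    0.24] w 7.9 g 30.0
```

```bash
python3 -m jog '[[0.14,0.1,0.3,0,0,0.24,0],[0,0.4,0.2,0,0,0,0],[0,0.5,0,0,0,0,0],[0,0.5,0,0,0,0,0],[0,0.5,0,0,0,0,0],[0,0.5,0,0,0,0,0],[0,0.4,0,0,0,0,0],[0,0.25,0,0,0,0,0],[0,0,0,0,0,0,0],[0,0,0.3,0,0,0,0],[0,0,0.3,0,0,0,0],[0,0,0.1,0,0,0,0],[0,0,0,0,0,0,0],[0,0,0,0,0,0,0]]'
python3 - <<'E'
from h import *
want(587.6,294,228.5,13.3)
E
```

```text
t: 9.7
ee_pos: [587.2, 295.1, 233.8]
orientation: [-1.947, -2.465, 0.0]
ft_force: [-0.6, 0.2, -1.8]
width: 7.5
grasp_force: 30.0
t 9.7 pos [587.2 295.1 233.8] world d [ 0.4 -1.1 -5.3] | shift units now [-0.03  0.    0.13] after turn [-0.03  0.    0.13] | turn units [-0.    0.    0.01] w 7.5 g 30.0
```

```bash
python3 -m jog '[[0,0,0.05,0,0,0,0],[0,0,0.05,0,0,0,0],[0,0,0,0,0,0,0]]'
python3 -m jog '[[0,0,0.04,0,0,0,0],[0,0,0,0,0,0,0]]'
```

```text
t: 10.0
ee_pos: [587.3, 295.0, 229.8]
orientation: [-1.948, -2.465, 0.0]
ft_force: [0.2, 0.3, -1.6]
width: 7.6
grasp_force: 30.0
t: 10.2
ee_pos: [587.6, 295.1, 228.8]
orientation: [1.947, 2.465, 0.001]
ft_force: [-0.2, -0.2, 1.0]
width: 7.6
grasp_force: 30.0
```

Contact is just made. I'll release with a modest opening, then go up and look.

```bash
python3 -m jog '[[0,0,0,0,0,0,0.1],[0,0,0,0,0,0,0.2],[0,0,0,0,0,0,0.3],[0,0,0,0,0,0,0.34],[0,0,-0.2,0,0,0,0.34],[0,0,-0.5,0,0,0,0.34],[0,0,-0.9,0,0,0,0.34],[0,0,-0.9,0,0,0,0.34],[0,0,0,0,0,0,0.34],[0,0,0,0,0,0,0.34]]'
python3 - <<'E'
from h import *
o=ctrl.get_obs(); im=optics.get_image('wrist'); s=optics.get_image('side')
a=np.hstack([cv2.resize(im[40:320,180:500],(400,350)),cv2.resize(s[150:290,200:360],(400,350))])
cv2.imwrite('pics/w5.png',a[:,:,::-1])
want(540,283,330,1.5)
E
```

```text
t: 11.2
ee_pos: [587.8, 295.2, 329.7]
orientation: [1.947, 2.464, 0.004]
ft_force: [-0.0, -0.1, -0.1]
width: 30.1
grasp_force: 0.0
t 11.3 pos [586.8 294.7 327.3] world d [-46.8 -11.7   2.7] | shift units now [-0.02 -1.21 -0.07] after turn [-0.26 -1.18 -0.07] | turn units [-0.02  0.01  1.98] w 29.7 g 0.0
```

View pics/w5.png

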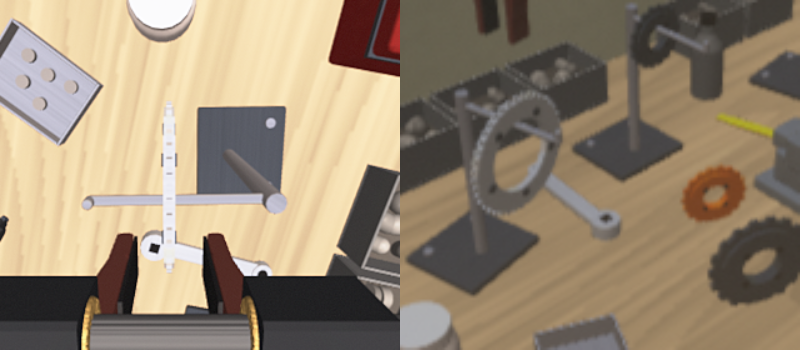

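The chainring hangs on stand_free, crop (168,190) on the left and (515,155) on the right, and the cog is still on stand_job. My picture budget is used up, so from here I measure by numbers only. First the vise from above.

```bash
python3 -m jog '[[0,0,0,0,0,0.66,0.34],[0,0,0,0,0,0.66,0.34],[0,0,0,0,0,0.66,0.34],[-0.5,-0.2,0,0,0,0,0.34],[-0.9,-0.38,0,0,0,0,0.34],[-0.9,-0.38,0,0,0,0,0.34],[-0.9,-0.38,0,0,0,0,0.34],[-0.9,-0.38,0,0,0,0,0.34],[-0.9,-0.38,0,0,0,0,0.34],[-0.9,-0.38,0,0,0,0,0.34],[-0.9,-0.38,0,0,0,0,0.34],[-0.9,-0.38,0.2,0,0,0,0.34],[-0.9,-0.38,0.2,0,0,0,0.34],[-0.7,-0.3,0.2,0,0,0,0.34],[-0.3,-0.1,0.1,0,0,0,0.34],[0,0,0,0,0,0,0.34],[0,0,0,0,0,0,0.34]]'
python3 - <<'E'
from h import *
want(441,-84,300,1.5)
o=ctrl.get_obs();im=optics.get_image('wrist');np.save('w6.npy',im);np.save('w6o.npy',o,allow_pickle=True)
c=cam('wrist',o)
print(proj(c,[[441,-84,100],[431,-84,100],[451,-84,100],[441,-39,100],[441,-129,100],[441,-84,66]]).round(1))
print([(round(d["conf"],2),np.round(d["extent"]).tolist()) for d in optics.masks_of("vise","wrist")])
g=cv2.cvtColor(im,cv2.COLOR_RGB2GRAY)
for r in (130,145,160,175,190,205): print(r,g[r,265:375].tolist())
E
```

```text
t: 13.0
ee_pos: [436.9, -92.5, 300.0]
orientation: [-2.192, -2.249, -0.0]
ft_force: [-0.2, 0.9, -0.1]
width: 29.6
grasp_force: 0.0
t 13.0 pos [436.9 -92.5 300. ] world d [ 4.1  8.5 -0. ] | shift units now [0.21 0.11 0.  ] after turn [0.21 0.11 0.  ] | turn units [-0.   -0.01 -0.01] w 29.6 g 0.0
[[318.6 171. ]
 [310.4 170.8]
 [326.9 171.2]
 [319.7 132.9]
 [317.6 206.7]
 [318.4 166.4]]
[(0.96, [320.0, 166.0, 147.0, 97.0])]
130 [180, 181, 182, 184, 188, 192, 195, 198, 200, 205, 203, 202, 200, 201, 209, 170, 152, 144, 152, 149, 151, 149, 149, 150, 153, 151, 151, 149, 150, 151, 150, 153, 154, 154, 153, 154, 154, 155, 155, 154, 155, 154, 153, 152, 153, 153, 152, 151, 152, 151, 153, 151, 153, 153, 153, 153, 155, 155, 155, 154, 156, 157, 159, 154, 159, 155, 158, 157, 158, 157, 155, 155, 157, 157, 159, 158, 159, 160, 159, 158, 159, 157, 158, 156, 154, 156, 155, 153, 155, 152, 150, 149, 149, 147, 146, 144, 140, 137, 135, 135, 136, 135, 132, 131, 129, 127, 125, 125, 127, 130]
145 [202, 205, 208, 210, 211, 211, 212, 212, 211, 212, 216, 148, 143, 152, 150, 149, 149, 150, 148, 152, 151, 152, 153, 
[... 1899 characters left out ...]
1, 152, 152, 152, 153, 153, 152, 153, 152, 153, 154, 151, 153, 158, 114, 111, 118, 130, 134, 136, 136, 138, 137, 139, 140, 140, 143, 142, 141, 142, 141]
205 [202, 197, 196, 199, 200, 201, 204, 206, 206, 203, 203, 201, 201, 204, 209, 214, 216, 216, 214, 213, 211, 208, 203, 200, 197, 197, 199, 195, 183, 174, 165, 162, 163, 165, 170, 171, 169, 198, 216, 141, 84, 83, 82, 75, 188, 207, 203, 205, 205, 201, 195, 192, 193, 192, 192, 194, 195, 195, 200, 149, 100, 84, 83, 81, 100, 174, 186, 157, 139, 139, 138, 135, 135, 131, 133, 137, 137, 139, 138, 138, 137, 133, 134, 135, 137, 138, 141, 143, 139, 136, 139, 156, 212, 219, 212, 209, 206, 204, 203, 203, 202, 200, 198, 201, 208, 212, 214, 212, 212, 214]
```

Run:
```python
from h import *
o=np.load('w6o.npy',allow_pickle=True).item(); c=cam('wrist',o); im=np.load('w6.npy'); g=cv2.cvtColor(im,cv2.COLOR_RGB2GRAY)
for k in (307,308,318,329,330): print(k,g[120:225,k].tolist())
for r,l,rr in ((145,310.6,326.2),(160,310.6,325.5),(175,309.7,325.0),(190,309.5,324.2)):
    print(r,unproj(c,(l,r),66).round(1)[:2],unproj(c,(rr,r),66).round(1)[:2],((unproj(c,(l,r),83)+unproj(c,(rr,r),83))/2).round(1))
for r in (130,135,140,195,200,205,210): print(r,unproj(c,(318,r),100).round(1))
want(658,27.5,300,1.5)
```

```text
307 [188, 189, 190, 190, 189, 190, 178, 144, 139, 156, 153, 153, 143, 100, 72, 83, 85, 86, 88, 85, 84, 83, 85, 83, 84, 85, 84, 83, 83, 84, 84, 84, 84, 84, 83, 84, 83, 85, 82, 84, 82, 84, 83, 85, 83, 83, 85, 85, 85, 84, 83, 84, 86, 85, 84, 84, 86, 85, 86, 86, 86, 86, 86, 87, 88, 86, 87, 87, 86, 85, 87, 87, 87, 86, 85, 87, 86, 85, 84, 81, 83, 84, 83, 83, 81, 82, 74, 101, 174, 209, 202, 201, 201, 202, 201, 201, 202, 200, 201, 200, 201, 201, 201, 201, 200]
308 [186, 186, 187, 185, 187, 189, 177, 143, 135, 154, 152, 156, 140, 85, 56, 82, 83, 84, 84, 84, 82, 86, 81, 85, 84, 86, 85, 85, 85, 86, 86, 84, 85, 84, 85, 85, 84, 85, 86, 85, 85, 85, 85, 86, 84, 86, 82, 84, 84, 84, 86, 86, 84, 85, 84, 86, 86, 85, 87, 87, 88, 87, 87, 86, 87, 86, 87, 85, 87, 87, 87, 88, 88, 88, 89, 89, 87, 88, 88, 88, 86, 84, 82, 79, 75, 75, 82, 98, 166, 205, 201, 201, 200, 202, 200, 201, 200, 200, 200, 200, 201, 200, 202, 199, 200]
318 [205, 204, 204, 205, 205, 205, 210, 174, 125, 157, 153, 153, 153, 155, 155, 156, 155, 159, 145, 107, 89, 112, 142, 156, 152, 153, 152, 151, 151, 151, 151, 150, 149, 150, 150, 149, 148,
[... 1124 characters left out ...]
72, 79, 89, 98, 104, 112, 116, 126, 138, 174, 205, 199, 204, 210, 207, 206, 205, 206, 207, 206, 204, 207, 207, 206, 207, 207, 206, 207, 207]
145 [430.2 -56.5] [450.3 -56. ] [440.  -54.6  83. ]
160 [430.6 -75.9] [450.  -75.4] [440.1 -73.2  83. ]
175 [429.8 -95.8] [450.  -95.3] [439.7 -92.2  83. ]
190 [ 429.9 -116.2] [ 449.6 -115.7] [ 439.6 -111.8   83. ]
130 [438.9 -35.8 100. ]
135 [439.1 -41.5 100. ]
140 [439.2 -47.3 100. ]
195 [ 441. -114.  100.]
200 [ 441.2 -120.3  100. ]
205 [ 441.4 -126.8  100. ]
210 [ 441.6 -133.3  100. ]
t 13.1 pos [437.3 -92.1 300.4] world d [220.7 119.6  -0.4] | shift units now [2.84 5.6  0.01] after turn [2.85 5.59 0.01] | turn units [ 0.   -0.    0.01] w 29.8 g 0.0
```

The vise gap measures 20.0 mm wide, so that checks out. Its middle is at (440,-85), yaw about 0. Now to the cog.

```bash
python3 -m jog '[[0.2,0.4,0,0,0,0,0.34],[0.4,0.8,0,0,0,0,0.34],[0.4,0.8,0,0,0,0,0.34],[0.4,0.8,0,0,0,0,0.34],[0.4,0.8,0,0,0,0,0.34],[0.4,0.8,0,0,0,0,0.34],[0.4,0.8,0,0,0,0,0.34],[0.2,0.36,0,0,0,0,0.34],[0.04,0.04,0.4,0,0,0,0.34],[0,0,0.3,0,0,0,0.34],[0,0,0,0,0,0,0.34],[0,0,0,0,0,0,0.34]]'
python3 - <<'E'
from h import *
want(658,27.8,228,1.5)
o=ctrl.get_obs();im=optics.get_image('wrist');np.save('w7.npy',im);np.save('w7o.npy',o,allow_pickle=True)
c=cam('wrist',o)
m=optics.masks_of("cog","wrist")
for d in m:
    print(round(d["conf"],2),np.round(d["extent"]).tolist())
p=proj(c,[[658,27.8,241],[652,27.8,241],[664,27.8,241],[658,27.8,247],[658,60,224]]);print(p.round(1))
g=cv2.cvtColor(im,cv2.COLOR_RGB2GRAY)
for r in (160,180,195,205): print(r,g[r,280:355].tolist())
E
```

```text
t: 14.3
ee_pos: [656.6, 26.1, 271.6]
orientation: [-2.192, -2.249, 0.002]
ft_force: [-0.1, -0.3, -0.4]
width: 30.0
grasp_force: 0.0
t 14.3 pos [656.6  26.1 271.6] world d [  1.4   1.7 -43.6] | shift units now [0.04 0.04 1.09] after turn [0.04 0.04 1.09] | turn units [-0.02  0.   -0.  ] w 30.0 g 0.0
0.9 [212.0, 152.0, 37.0, 65.0]
0.85 [321.0, 213.0, 18.0, 112.0]
0.61 [77.0, 88.0, 91.0, 104.0]
0.2 [158.0, 252.0, 153.0, 93.0]
[[316.7 225.4]
 [307.8 225.2]
 [325.6 225.6]
 [316.7 228.6]
 [317.9 173.6]]
160 [231, 233, 234, 233, 234, 234, 234, 236, 236, 238, 239, 240, 240, 241, 240, 238, 236, 233, 231, 231, 228, 230, 231, 233, 234, 234, 235, 237, 236, 236, 237, 236, 235, 235, 234, 234, 243, 200, 100, 81, 92, 93, 93, 85, 87, 96, 99, 98, 98, 98, 99, 98, 97, 97, 97, 97, 100, 98, 99, 98, 95, 99, 101, 100, 95, 95, 96, 96, 96, 100, 101, 98, 98, 97, 99]
180 [231, 232, 233, 234, 234, 235, 235, 236, 238, 239, 241, 241, 241, 241, 241, 239, 236, 234, 233, 229, 230, 231, 233, 234, 234, 236, 237, 237, 237, 236, 237, 241, 234, 135, 83, 91, 94, 95, 97, 98, 96, 97, 97, 96, 95, 97, 96, 96, 92, 96, 99, 99, 101, 101, 100, 99, 100, 100, 101, 101, 98, 100, 100, 99, 94, 96, 98, 97, 98, 103, 96, 87, 89, 93, 98]
195 [225, 231, 234, 234, 234, 236, 236, 236, 238, 240, 241, 242, 243, 243, 242, 239, 237, 234, 233, 230, 230, 231, 233, 234, 235, 237, 237, 238, 238, 237, 237, 243, 201, 112, 93, 97, 100, 98, 95, 96, 99, 97, 99, 95, 97, 97, 101, 98, 99, 99, 100, 98, 99, 102, 101, 100, 100, 101, 102, 100, 101, 102, 100, 97, 97, 102, 99, 101, 100, 106, 99, 102, 103, 100, 100]
205 [221, 222, 224, 229, 233, 236, 237, 236, 238, 240, 242, 243, 243, 244, 241, 239, 237, 235, 233, 230, 231, 233, 234, 235, 237, 237, 238, 237, 237, 237, 236, 240, 230, 132, 84, 94, 95, 94, 99, 100, 100, 100, 100, 100, 100, 99, 95, 93, 94, 93, 97, 99, 101, 104, 102, 104, 102, 101, 102, 100, 100, 101, 103, 99, 99, 101, 100, 102, 102, 104, 103, 103, 102, 100, 101]
```

The closer view puts the cog at x of about 661, so I shift by 4 mm, descend and grip.

```bash
python3 -m jog '[[0.04,0.11,0,0,0,0,0.34],[0,0,0.4,0,0,0,0.34],[0,0,0.4,0,0,0,0.34],[0,0,0.28,0,0,0,0.34],[0,0,0,0,0,0,0.34],[0,0,0,0,0,0,0],[0,0,0,0,0,0,0],[0,0,0,0,0,0,0],[0,0,0,0,0,0,0],[0,0,0,0,0,0,0]]'
```

```text
t: 15.4
ee_pos: [662.2, 28.1, 229.6]
orientation: [2.192, 2.25, 0.001]
ft_force: [-0.4, -0.8, 0.5]
width: 12.0
grasp_force: 29.8
```

```bash
python3 -m jog '[[0,0,-0.1,0,0,0,0],[0,0,-0.2,0,0,0,0],[0,0,-0.15,0,0,0,0],[0,0,0,0,0,0,0],[0,0,0,0,0,0,0]]'
```

```text
t: 15.9
ee_pos: [662.1, 28.1, 247.4]
orientation: [2.192, 2.25, 0.001]
ft_force: [0.6, 0.0, -1.7]
width: 11.4
grasp_force: 29.8
```

```bash
python3 -m jog '[[0,-0.2,0,0,0,0,0],[0,-0.4,0,0,0,0,0],[0,-0.4,0,0,0,0,0],[0,-0.4,0,0,0,0,0],[0,-0.3,0,0,0,0,0],[0,-0.2,0,0,0,0,0],[0,0,0,0,0,0,0]]'
```

```text
t: 16.6
ee_pos: [585.1, 26.1, 247.1]
orientation: [-2.192, -2.25, 0.001]
ft_force: [0.2, 1.0, -2.2]
width: 11.5
grasp_force: 29.8
```

```bash
python3 -m jog '[[0,-0.2,0,0,0,0,0],[0,-0.3,0,0,0,0,0],[0,-0.4,0,0,0,0,0],[0,-0.5,0,0,0,0,0],[0,-0.5,0,0,0,0,0],[0,-0.3,0,0,0,0,0],[0,0,0,0,0,0,0],[0,0,0,0,0,0,0]]'
python3 - <<'E'
from h import *
want(440,-85,200,0.3)
im=optics.get_image("side")
print([(round(d["conf"],2),np.round(d["extent"]).tolist()) for d in optics.masks_of("cog","side")])
o=ctrl.get_obs();print(proj(cam("side"),o["ee_pos"]-[0,0,22.6]))
E
```

```text
t: 17.4
ee_pos: [498.7, 23.8, 247.5]
orientation: [2.192, 2.249, 0.002]
ft_force: [0.2, -0.2, -1.8]
width: 11.8
grasp_force: 29.8
t 17.4 pos [498.7  23.8 247.5] world d [ -58.7 -108.8  -47.5] | shift units now [-2.68 -1.54  1.18] after turn [-2.71 -1.48  1.19] | turn units [ 0.01 -0.    0.2 ] w 11.8 g 29.8
[(0.88, [338.0, 178.0, 21.0, 26.0]), (0.75, [343.0, 250.0, 42.0, 35.0]), (0.69, [324.0, 227.0, 26.0, 23.0]), (0.62, [275.0, 299.0, 42.0, 49.0]), (0.59, [373.0, 220.0, 71.0, 51.0])]
[[338.32114735 177.29158661]]
```

```bash
python3 -m jog '[[-0.3,-0.2,0,0,0,0.2,0],[-0.6,-0.33,0,0,0,0,0],[-0.6,-0.33,0,0,0,0,0],[-0.6,-0.33,0,0,0,0,0],[-0.4,-0.2,0.2,0,0,0,0],[-0.2,-0.1,0.4,0,0,0,0],[0,0,0.4,0,0,0,0],[0,0,0.2,0,0,0,0],[0,0,0,0,0,0,0],[0,0,0,0,0,0,0]]'
python3 - <<'E'
from h import *
want(440,-85,170,0.3)
E
```

```text
t: 18.5
ee_pos: [439.5, -84.8, 199.3]
orientation: [2.216, 2.227, -0.0]
ft_force: [-0.4, 0.2, -1.5]
width: 11.7
grasp_force: 29.8
t 18.5 pos [439.5 -84.8 199.3] world d [  0.5  -0.2 -29.3] | shift units now [-0.    0.01  0.73] after turn [-0.    0.01  0.73] | turn units [ 0.  0. -0.] w 11.7 g 29.8
```

```bash
python3 -m jog '[[0,0.01,0.3,0,0,0,0],[0,0,0.3,0,0,0,0],[0,0,0.2,0,0,0,0],[0,0,0.2,0,0,0,0],[0,0,0.2,0,0,0,0],[0,0,0,0,0,0,0]]'
```

```text
t: 19.1
ee_pos: [438.9, -84.5, 149.9]
orientation: [-2.214, -2.226, 0.002]
ft_force: [0.3, 0.4, -1.4]
width: 12.0
grasp_force: 29.8
```

```bash
python3 -m jog '[[0,0,0.15,0,0,0,0],[0,0,0.15,0,0,0,0],[0,0,0.1,0,0,0,0],[0,0,0,0,0,0,0]]'
```

```text
t: 19.5
ee_pos: [439.3, -84.6, 134.5]
orientation: [-2.215, -2.226, 0.001]
ft_force: [-1.1, 0.8, -0.6]
width: 11.5
grasp_force: 29.8
```

```bash
python3 -m jog '[[0,0,0.06,0,0,0,0],[0,0,0.04,0,0,0,0],[0,0,0,0,0,0,0]]'; python3 -m jog '[[0,0,0.03,0,0,0,0],[0,0,0,0,0,0,0]]'
```

```text
t: 19.8
ee_pos: [439.6, -84.7, 131.0]
orientation: [-2.216, -2.227, 0.0]
ft_force: [0.5, 0.5, -1.5]
width: 11.5
grasp_force: 29.8
t: 20.0
ee_pos: [440.1, -84.7, 130.6]
orientation: [2.215, 2.227, 0.001]
ft_force: [-2.0, 1.1, 6.6]
width: 12.0
grasp_force: 29.9
```

The cog touches the bed, so I release it gently and withdraw upward.

```bash
python3 -m jog '[[0,0,0,0,0,0,0.15],[0,0,0,0,0,0,0.2],[0,0,0,0,0,0,0.3],[0,0,0,0,0,0,0.34],[0,0,0,0,0,0,0.34],[0,0,-0.2,0,0,0,0.34],[0,0,-0.5,0,0,0,0.34],[0,0,-0.8,0,0,0,0.34],[0,0,-0.9,0,0,0,0.34],[0,0,-0.9,0,0,0,0.34],[0,0,-0.9,0,0,0,0.34],[0,0,0,0,0,0,0.34],[0,0,0,0,0,0,0.34],[0,0,0,0,0,0,0.34]]'
python3 - <<'E'
from h import *
o=ctrl.get_obs();im=optics.get_image('wrist');c=cam('wrist',o)
for d in optics.masks_of("cog","wrist"):
    e=d["extent"]; print(round(d["conf"],2),np.round(e,1).tolist(), im[d["pixels"]].mean(0).round())
print("expect",proj(c,[[440,-85,106],[440,-85,146],[440,-45,106],[440,-125,106],[434,-85,140],[446,-85,140]]).round(1))
optics.get_image("side")
print([(round(d["conf"],2),np.round(d["extent"]).tolist()) for d in optics.masks_of("cog","side")])
print(proj(cam("side"),[440,-85,106]))
print([(round(d["conf"],2),np.round(d["extent"]).tolist()) for d in optics.masks_of("chainring","side")])
print(proj(cam("side"),[588,295,182]))
E
```

```text
t: 21.4
ee_pos: [438.8, -84.5, 296.9]
orientation: [-2.215, -2.226, 0.002]
ft_force: [0.4, -0.9, 0.2]
width: 29.6
grasp_force: 0.0
0.96 [317.6, 180.8, 12.5, 73.6] [82. 83. 89.]
0.79 [263.0, 26.8, 42.8, 51.6] [58. 57. 58.]
0.79 [384.8, 61.6, 37.4, 65.8] [201. 120.  59.]
0.57 [439.8, 207.8, 81.7, 24.5] [245. 244. 109.]
0.26 [322.8, 340.6, 66.0, 35.9] [58. 54. 53.]
expect [[316.3 179.8]
 [316.3 187.5]
 [316.5 145.7]
 [316.1 211.9]
 [310.8 186.2]
 [321.9 186.3]]
[(0.91, [344.0, 252.0, 38.0, 37.0]), (0.82, [325.0, 226.0, 29.0, 21.0]), (0.69, [375.0, 202.0, 17.0, 22.0])]
[[373.40897434 205.30649208]]
[(0.77, [244.0, 213.0, 36.0, 48.0]), (0.32, [374.0, 204.0, 15.0, 17.0])]
[[245.34325804 211.97060745]]
```

The cog stands upright at the vise middle in both views, and the chainring hangs on stand_free.

```bash
python3 -c "
from workcell import ctrl
print(ctrl.close_job())"
```

```text
the job is handed in; nothing more can be done
None
```

The chainring hangs on the empty stand, the black cog stands upright on the vise bed midway between the jaws, and the job was handed in at about 21.5 s; neither part touched the counter on the way.

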